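Snap the carving gouge into its spring-clip rest

TASK

Put the loose carving gouge away in the empty clip rest: lay its handle across the open mouths of both spring clips with the blade pointing away from you, like the gouge already stored beside it, and let go. Then press the handle down past the clips' resistance until it has snapped fully home in both, stop pushing there rather than leaning hard on it, and back off. Leave the stored gouge and the other things on the table where they are.

Things in the scene. Friction and masses are not known exactly. Their poses are not given: they have to be found in the camera images.
- gouge_mid (a point): Middle of the loose gouge's handle, on its axis, 10.5 mm above its underside; +x points to the blade, z is up as it lies on the table. The pale wood handle is 136 mm long along x: round, 20 mm in diameter, over the middle 112 mm (+-56 mm), and squared 21 x 21 mm over the last 12 mm at each end, so it does not roll.
- gouge_tip (a point): Tip of the loose gouge's blade, 130 mm along +x from the middle of the handle and 3 mm above the handle's axis.
- gouge: The whole loose gouge, 198 mm long, 60 to 110 g; origin under the middle of its handle, x to the blade. A brass ferrule and a steel blade 6 to 12 mm wide follow the handle. Centre of mass about 22 mm to the blade side of mid-handle.
- rest_b_seat (a point): The point in the empty rest where the middle of the handle must come to lie, 30 mm above the table. x runs as the put-away gouge lies (blade to +x, away from the robot), z up. A handle laid in the clip mouths rests on the lips with its axis 17 mm above this point; snapped in, its axis is at this point and its top 10 mm above it.
- rest_b: The whole empty rest, fixed; origin under its centre, on the table, axes as its seat point. A brown wooden block 116 (x) x 56 (y) x 16 mm high with two steel spring clips, each 12 mm wide along x, centred at x = -35 and +35 mm, so 58 mm of handle is free between them to hold or press. Clip tops 53 mm above the table.
- rest_b_jaw00 (a joint): One of the four sprung clip jaws (rad, 0 closed, grows as it spreads). Lips are 14 mm apart, mouths flare to about 38 mm across the top. Pushing the handle down at its middle, resistance of both clips together rises to a peak of about 8 to 12 N with the axis 10 to 13 mm above the seat point, then falls to a few N; followed down, the handle meets firm seats and the lips close over it.
- rest_a_seat (a point): The same point of the other, identical rest, which holds the stored gouge.
- gouge_a_mid (a point): Middle of the handle of the stored gouge, of the same kind as the loose one, already snapped into the clips of the other rest.
- tub: Round tub of wax, 84 mm wide, 46 mm high; a bystander, origin under its centre.
- stone: Grey sharpening stone 50 x 150 x 22 mm; a bystander, origin under its centre.
- spoon: Dark wooden spoon about 150 mm long, 13 mm high, lying near the robot; a bystander.
- offcut: Wood offcut 55 x 28 x 20 mm lying near the robot; a bystander, origin under its centre.
- mug: Mug, 80 mm wide, 90 mm high, at the far side; a bystander, origin under its centre.
Not all that is in view belongs to the job. What is shaped like the part that bears rest_a_seat but green is not meant.

How it is judged:
By the outcome, as a careful person would: the job done as asked, in the order asked, and still so for the second after the job is handed in, with the robot touching nothing.
It also fails if it takes over 48 s, if anything falls off the work surface, if the arm or the gripper's body presses on something with over 40 N, if the wrist force passes 120 N, or if a joint passes its speed limit or range.

ROBOT

A 7-joint arm with a two-finger parallel gripper is mounted at the origin on the work surface. World frame = base frame: x ahead of the robot, y to its left, z up, the work surface at z = 0. Lengths are in m, angles in rad, forces in N, time in s.
With the tool pointing down it reaches from about 0.425 to 0.925 m from the base axis. Payload 6.8 kg.
Tool frame: the origin (TCP) lies at the very end of the fingers, on their centre line; the grasp point (between the pads) lies 19 mm behind it; z points along the fingers, y is the line along which they close (so a half turn about z gives the same grasp; the last joint's range is limited). The gripper opens to 85 mm and grips with 20 to 120 N. Pads are 22 mm wide; open, the fingers measure 114 mm over their backs; the gripper's body (76 mm by 85 mm) begins 54 mm behind the grasp point. The pads swing forward as they close: fully open they stand 13 mm farther back than shut.
Start: joints at [0.995, 0.477, 0.022, 1.555, -0.011, 1.109, -0.083], TCP at [0.304, -0.602, 0.231] pointing down, gripper open.
Joint ranges: [-2.96, 2.96], [-0.34, 2.1], [-1.41, 1.46], [0.24, 2.44], [-1.37, 4.51], [0.17, 1.92], [-2.96, 2.96]. Speed limits (rad/s): [2.39, 2.39, 3.14, 3.14, 3.14, 3.14, 3.14].

INTERFACE

Orientations are given as a rotation vector (axis times angle).
In Python, from bench import get_obs, viewer, r gives the robot as it stands. The module is installed in compiled form; this text tells all that it offers.
- The arm moves only by the tool play_rows, never from a script. Its argument "commands" is a list that holds one entry, the list of rows, each a list of 5 numbers: the gripper's target within -1 to 1 (shut at 1, half-way at 0, fully open at -1), then the shift along the tool's x, y, z scaled (see below), then the turn about the tool's z scaled (see below). A call has 1 to 12 rows; each row is the pose to reach, as a shift and turn from the pose commanded when the call began, along the tool's axes at that moment; what a row does not reach only later rows make up. The controller multiplies each number of a shift by 0.2 m and each number of a turn by pi/2 rad. A row lasts 1/12 s, in which the tool goes at most 41.7 mm and 7.16 degrees, less where a joint would pass 70% of its speed; a pose out of reach is approached as far as the arm can. A call with a number of a shift or a turn outside -1 to 1 is refused whole. A call with a gripper value outside its range is refused whole. The fingers move at their own pace and stop on an object; "grip_force" is the grip in N (left out, the last holds). Time passes only in rows, so rows that repeat a pose let the fingers close. It gives the time, the measured TCP pose, the force, the opening and the grip force at its end, in the units of the state.
- get_obs(): the state, without advancing time (a new reading comes with each control period).
- viewer.grab_frame(name): name is "side" or "top"; returns a dict with "pixels" (480x640x3 uint8, red, green, blue), "fovy" (degrees; the focal length in pixels is half the picture's height over the tangent of half this angle, whatever the lens; pixels are square), "cx", "cy" (the principal point, pixels), "world_to_cam" (4x4, takes a point from world to camera coordinates). Camera axes: x right, y up, looking along -z (the intrinsics and any distortion apply to the point x, -y, -z); pixel columns grow to the right and rows downward; lengths in m; the calibration is good to about 2 mm. A picture is of the moment at which its call begins. There is no depth.
- r.hand_in(): hands the job in; it is judged then, once.
Trained networks look in a picture, given as the dict that the camera call returned (one of the last four; its "shot" number tells which), for a name from the list of things; names that differ only in an ending like _2 or _b are one class to them, and where a whole thing is asked for, a point or a joint stands for the part that bears it (a point fixed in the world has none). Each returns a list of dicts, best first, with "score" (0 to 1); they miss things now and then, are a little off and sometimes report something else, mostly with a low value. They report only what shows in the picture. A call takes as long as a camera call. They do not tell look-alikes from the thing itself.
- viewer.trace(picture, thing): "pixels" (480x640 bool, what is visible of it) and "rect" ([left, top, right, bottom] in pixels, round what is visible of it).
The state is a dict: "clock": time; "joints": joint angles; "qvel": joint speeds; "tau": joint torques, N m; "tcp_pos": TCP position; "orientation": TCP orientation; "contact_force": force on the tool from outside, world axes, zero at the start; "moment": the same for the moment, N m; "grip_width": finger opening in m; "gripper_force": force on a finger pad.
Only numpy, scipy, OpenCV 4.12 (cv2) and the standard library are available. Lean on these libraries where they do the work, as an engineer would, in place of code of your own. Each camera call takes 0.05 s, during which the arm holds its last target. There are 200 camera calls.

## Working session

There is one attempt and no reset: what is moved stays moved. The work goes in short steps, Python scripts to look and compute and a tool call to move; the robot and the scene stay as the last step left them, time stands still between calls to the robot, and variables do not carry over. Pictures are saved under pics/ and viewed, at most 10 in all, crops included, and the job is handed in when it is done.

Besides the shell and the picture viewer there is one more tool, called after "Call:" as name([rows], argument=value, ...), one row to a line, values as JSON. play_rows: Moves the arm, as the interface text tells. Shifts and turns lie within -1 to 1; 1 stands for 0.2 m of shift or pi/2 rad of turn. Its arguments: {"type":"object","properties":{"commands":{"type":"array","items":{"type":"array","items":{"type":"array","items":{"type":"number","minimum":-1,"maximum":1}}}},"grip_force":{"type":"number"}},"required":["commands"]}

```bash
mkdir -p pics; python3 - <<'E'
from bench import get_obs, viewer, r
import cv2, numpy as np
o=get_obs()
for k in o: print(k,np.round(o[k],3))
for n in ("top","side"):
    f=viewer.grab_frame(n); cv2.imwrite(f"pics/{n}0.png",f["pixels"][:,:,::-1])
    print(n,{k:(np.round(v,4).tolist()) for k,v in f.items() if k not in("pixels",) and not isinstance(v,str)}, [k for k in f])
    for t in ("gouge","rest_b"):
        for d in viewer.trace(f,t): 
            ys,xs=np.nonzero(d["pixels"]); print(t,round(d["score"],2),np.round(d["rect"]),len(xs))
E
```

```text
clock 0.0
joints [ 0.995  0.478  0.022  1.556 -0.012  1.109 -0.083]
qvel [-0.001 -0.001  0.     0.002 -0.001 -0.001 -0.   ]
tau [-0.0000e+00 -5.9645e+01  1.6080e+00 -2.8120e+01  1.3000e-02  9.0000e-03
 -0.0000e+00]
tcp_pos [ 0.304 -0.602  0.23 ]
orientation [-3.054e+00 -7.280e-01  1.000e-03]
contact_force [-1.242  0.085  0.09 ]
moment [-0.001 -0.013 -0.007]
gripper_force 0.0
grip_width 0.085
top {'fovy': 53.7354, 'cx': 326.7092, 'cy': 238.4312, 'world_to_cam': [[0.0249, -0.9992, 0.0301, -0.0456], [0.9928, 0.0283, 0.1162, -0.5975], [-0.117, 0.027, 0.9928, -1.003], [0.0, 0.0, 0.0, 1.0]], 'shot': 1} ['pixels', 'fovy', 'cx', 'cy', 'world_to_cam', 'shot']
gouge 0.66 [394. 201. 408. 287.] 715
rest_b 0.63 [223. 234. 250. 287.] 1403
side {'fovy': 56.9463, 'cx': 316.0858, 'cy': 240.104, 'world_to_cam': [[-0.9814, -0.1912, 0.0157, 0.5859], [0.1177, -0.5354, 0.8364, -0.1305], [-0.1515, 0.8227, 0.548, -0.9867], [0.0, 0.0, 0.0, 1.0]], 'shot': 2} ['pixels', 'fovy', 'cx', 'cy', 'world_to_cam', 'shot']
gouge 0.61 [298. 213. 364. 229.] 391
rest_b 0.68 [295. 291. 353. 328.] 1453
```

View pics/top0.png

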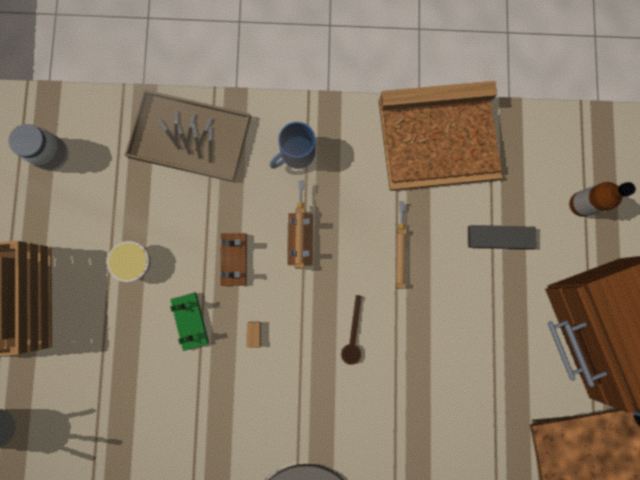

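View pics/side0.png

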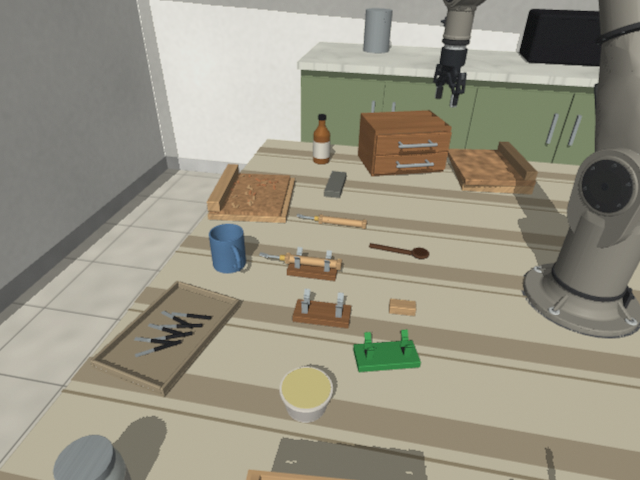

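The top view shows the loose gouge at about (402,245) with its blade pointing up, away from the robot. The empty rest is at (233,260), the stored gouge at (300,239) and the green decoy at (189,322). Next I'll make a zoomed composite and measure positions.

```bash
cat > h.py <<'E'
import numpy as np, cv2
from bench import get_obs, viewer, r
def K(f): return f["pixels"].shape[0]/2/np.tan(np.radians(f["fovy"])/2)
def proj(f,P):
    P=np.atleast_2d(P); c=P@f["world_to_cam"][:3,:3].T+f["world_to_cam"][:3,3]
    k=K(f); return np.c_[f["cx"]+k*c[:,0]/-c[:,2], f["cy"]+k*c[:,1]/c[:,2]]
def unproj(f,uv,z):
    uv=np.atleast_2d(uv); k=K(f); M=np.array(f["world_to_cam"]); R,t=M[:3,:3],M[:3,3]
    d=np.c_[(uv[:,0]-f["cx"])/k,-(uv[:,1]-f["cy"])/k,-np.ones(len(uv))]@R; o=-R.T@t
    return o+d*((z-o[2])/d[:,2])[:,None]
E
python3 - <<'E'
from h import *
T=viewer.grab_frame("top");S=viewer.grab_frame("side")
def crop(f,x,y,w,h,s): return cv2.resize(f["pixels"][y:y+h,x:x+w,::-1],None,fx=s,fy=s,interpolation=cv2.INTER_CUBIC)
a=crop(T,215,225,45,70,4.25)[:297]; 
im=np.zeros((600,800,3),np.uint8)
def put(c,x,y): im[y:y+c.shape[0],x:x+c.shape[1]]=c
put(crop(T,215,225,45,70,5),0,0)       # 225x350
put(crop(T,385,195,35,100,3.5),230,0)  #122x350
put(crop(T,285,175,35,100,3.5),360,0)
put(crop(S,285,285,75,48,4),490,0)     #300x192
put(crop(S,290,205,80,35,3.8),490,195) #304x133
put(crop(S,255,240,95,45,4),0,355)
put(crop(S,285,285,75,48,5),400,355)
cv2.imwrite("pics/c1.png",im)
for f,n in((T,"top"),(S,"side")):
    for t in("gouge","rest_b","gouge_a_mid"):
        for d in viewer.trace(f,t):
            m=d["pixels"].astype(np.uint8); q=cv2.minAreaRect(np.argwhere(m)[:,::-1].astype(np.float32))
            print(n,t,round(d["score"],2),np.round(d["rect"]),[np.round(x,1) for x in q])
    hsv=cv2.cvtColor(f["pixels"],cv2.COLOR_RGB2HSV)
    for uv in ([(402,260),(233,260),(238,300)] if n=="top" else [(340,222),(320,314)]): print(n,uv,hsv[uv[1],uv[0]])
E
```

```text
top gouge 0.89 [397. 200. 406. 286.] [array([401., 245.]), array([86., 10.]), np.float64(90.0)]
top rest_b 0.86 [222. 233. 250. 287.] [array([233., 259.]), array([52., 26.]), np.float64(90.0)]
top gouge_a_mid 0.61 [296. 178. 305. 270.] [array([299.7, 224.5]), array([10.9, 89.1]), np.float64(1.5)]
top (402, 260) [ 16 115 138]
top (233, 260) [ 12 141 112]
top (238, 300) [ 18  59 151]
side gouge 0.64 [314. 214. 366. 228.] [array([339.6, 221.2]), array([51.6,  6.7]), np.float64(6.7)]
side rest_b 0.73 [292. 292. 350. 326.] [array([322.5, 307.9]), array([56.8, 34.7]), np.float64(7.6)]
side gouge_a_mid 0.8 [260. 250. 343. 271.] [array([300.7, 259.6]), array([82.1, 10.5]), np.float64(6.6)]
side gouge_a_mid 0.24 [323. 172. 347. 198.] [array([335.5, 184.2]), array([18.1, 28.6]), np.float64(15.9)]
side (340, 222) [ 16 104 205]
side (320, 314) [ 14 137 125]
```

View pics/c1.png

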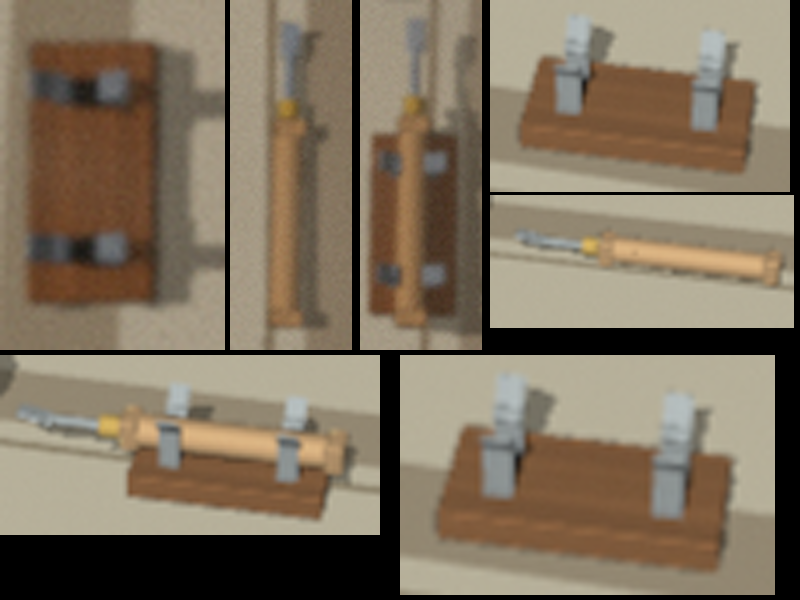

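```bash
cat > fit.py <<'E'
from h import *
from scipy.optimize import least_squares
def handle(f,rect):
    x0,y0,x1,y1=rect; hsv=cv2.cvtColor(f["pixels"],cv2.COLOR_RGB2HSV).astype(int)
    m=np.zeros(hsv.shape[:2],np.uint8)
    w=hsv[y0:y1,x0:x1]; m[y0:y1,x0:x1]=(w[...,1]>85)&(w[...,0]>8)&(w[...,0]<19)&(w[...,2]>90)
    n,l,s,c=cv2.connectedComponentsWithStats(m); i=1+np.argmax(s[1:,4]); p=np.argwhere(l==i)[:,::-1].astype(float)
    u=np.linalg.svd(p-p.mean(0),full_matrices=False)[2][0]; t=(p-p.mean(0))@u
    return p.mean(0),u,t.min(),t.max(),len(p)
def pose_handle(f,rect,z):
    c,u,a,b,n=handle(f,rect)
    e=unproj(f,[c,c+u*20,c-u*20],z); d=e[1]-e[2]; d*=np.sign(d[0])
    return e[0],np.degrees(np.arctan2(d[1],d[0])),b-a,n
E
python3 - <<'E'
from fit import *
T=viewer.grab_frame("top");S=viewer.grab_frame("side")
print("gouge top",pose_handle(T,(390,195,415,295),.0105)); print("gouge side",pose_handle(S,(300,208,375,235),.0105))
print("stored top",pose_handle(T,(293,190,307,275),.03)); 
tc=np.array([[32,42],[155,44],[152,302],[27,300]])/5+[215,225]-.4
sc=np.array([[62,70],[332,102],[317,215],[37,180]])/5+[285,285]-.4
def cor(p,l):
    c,s=np.cos(p[2]),np.sin(p[2]); l=np.array(l)*[.058,.028,.016]
    return np.c_[p[0]+c*l[:,0]-s*l[:,1],p[1]+s*l[:,0]+c*l[:,1],l[:,2]]
lt=[(1,1,1),(1,-1,0),(-1,-1,0),(-1,1,1)]; ls=[(1,-1,1),(-1,-1,1),(-1,1,0),(1,1,0)]
for nm,ft,fs in(("both",1,1),("top",1,0),("side",0,1)):
    q=least_squares(lambda p:np.r_[ft*(proj(T,cor(p,lt))-tc).ravel(),fs*(proj(S,cor(p,ls))-sc).ravel()],[.5,.2,0])
    print(nm,np.round(q.x[:2],4),np.degrees(q.x[2]).round(2)); print(np.round(q.fun,1))
E
```

```text
gouge top (array([ 0.56397789, -0.19689275,  0.0105    ]), np.float64(-0.4991888791359064), np.float64(63.02339107106828), 581)
gouge side (array([ 0.56214767, -0.20217714,  0.0105    ]), np.float64(-0.6062548417991162), np.float64(47.90429179057364), 332)
stored top (array([0.59975333, 0.03257778, 0.03      ]), np.float64(0.5580010962671769), np.float64(61.11885246631109), 594)
both [0.5506 0.1755] 1.86
[-0.2 -0.6  1.5 -0.2  1.5 -0.2 -0.1  0.2  0.1  0.1  0.2  0.1  0.1  1.8
 -0.1  1.7]
top [0.5501 0.177 ] 1.85
[-0.8 -0.4  0.9 -0.   0.8 -0.  -0.8  0.4  0.   0.   0.   0.   0.   0.
 -0.   0. ]
side [0.5512 0.1727] 1.86
[ 0.  -0.   0.  -0.   0.  -0.   0.  -0.   0.1 -0.8  0.  -0.8 -0.   0.7
 -0.1  0.7]
```

Call:
play_rows([
  [[-1,0.5,-0.3,0,0.15],[-1,1,-0.6,0,0.303],[-1,1,-0.6,0,0.303],[-1,1,-0.6,0,0.303],[-1,1,-0.6,0,0.303],[-1,1,-0.6,0,0.303],[-1,1,-0.6,0,0.303],[-1,1,-0.6,0,0.303]],
])

```text
clock: 1.47
tcp_pos: [0.4302, -0.4035, 0.2316]
orientation: [-3.142, 0.006, -0.001]
contact_force: [-0.4, -0.9, -0.0]
grip_width: 0.0854
gripper_force: 0.0
```

```bash
cat >> h.py <<'E'
from scipy.spatial.transform import Rotation as Ro
def go(x,y,z,yaw=None):
    o=get_obs(); M=Ro.from_rotvec(o["orientation"]).as_matrix(); d=M.T@(np.array([x,y,z])-o["tcp_pos"])
    cy=np.degrees(np.arctan2(M[1,0],M[0,0])); print("tcp",np.round(o["tcp_pos"],4),"yaw",cy.round(2),"tilt",np.round(M[:,2],3),"t",o["clock"],"F",np.round(o["contact_force"],1))
    print("shift",np.round(d/.2,3),"turn",None if yaw is None else round((cy-yaw)/90,3))
E
python3 -c "
from h import *
go(.569,-.199,.12,-.55)"
```

```text
tcp [ 0.4302 -0.4035  0.2316] yaw -0.23 tilt [ 0.001  0.    -1.   ] t 1.4667 F [-0.4 -0.9 -0. ]
shift [ 0.69  -1.025  0.558] turn 0.004
```

Call:
play_rows([
  [[-1,0.15,-0.2,0.1,0.004],[-1,0.69,-1,0.5,0.004],[-1,0.69,-1,0.5,0.004],[-1,0.69,-1,0.5,0.004],[-1,0.69,-1,0.5,0.004],[-1,0.69,-1,0.5,0.004],[-1,0.69,-1,0.5,0.004],[-1,0.69,-1,0.5,0.004],[-1,0.69,-1,0.5,0.004],[-1,0.69,-1,0.5,0.004],[-1,0.69,-1,0.5,0.004]],
])

```text
clock: 2.38
tcp_pos: [0.5676, -0.2094, 0.132]
orientation: [3.14, -0.029, 0.001]
contact_force: [1.0, -1.2, 0.4]
grip_width: 0.085
gripper_force: 0.0
```

```bash
python3 - <<'E'
from h import *
go(.569,-.199,.004,-.55)
o=get_obs();T=viewer.grab_frame("top");S=viewer.grab_frame("side"); p=o["tcp_pos"]
im=np.zeros((480,800,3),np.uint8)
for i,(f,(x,y)) in enumerate(((T,(350,180)),(S,(280,120)))):
    a=f["pixels"][:,:,::-1].copy()[y:y+120,x:x+100]; a=cv2.resize(a,None,fx=4,fy=4,interpolation=cv2.INTER_CUBIC)
    for q in (p,[p[0],p[1]+.0425,p[2]+.013],[p[0],p[1]-.0425,p[2]+.013],[p[0],p[1],.0105]):
        u=proj(f,q)[0]; cv2.circle(a,tuple(int(v) for v in ((u-[x,y]+.5)*4)),3,(0,0,255),-1)
    im[:,i*400:i*400+400]=a
cv2.imwrite("pics/g1.png",im)
E
```

```text
tcp [ 0.5676 -0.2094  0.132 ] yaw -1.06 tilt [ 0.001 -0.002 -1.   ] t 2.3833 F [ 1.  -1.2  0.4]
shift [ 0.006 -0.053  0.64 ] turn -0.006
```

View pics/g1.png

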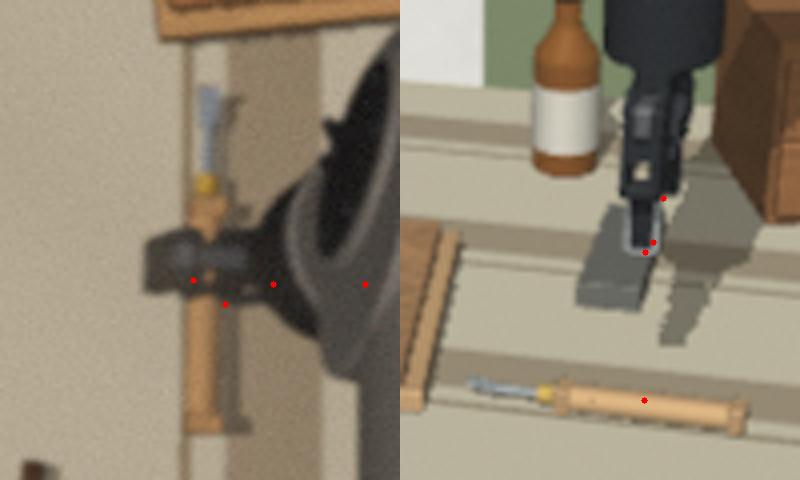

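The fingers stand over the handle. The projected TCP is within a few pixels of the fingers, though x looks a few mm off. I'll go lower and check again.

Call:
play_rows([
  [[-1,0.006,-0.053,0.2,-0.006],[-1,0.006,-0.053,0.38,-0.006],[-1,0.006,-0.053,0.48,-0.006],[-1,0.006,-0.053,0.48,-0.006],[-1,0.006,-0.053,0.48,-0.006],[-1,0.006,-0.053,0.48,-0.006]],
])

```text
clock: 2.98
tcp_pos: [0.5708, -0.1968, 0.037]
orientation: [3.141, -0.01, 0.004]
contact_force: [1.4, -0.3, -0.1]
grip_width: 0.0854
gripper_force: 0.0
```

```bash
python3 - <<'E'
from h import *
go(.569,-.199,.002,-.55)
o=get_obs();T=viewer.grab_frame("top");S=viewer.grab_frame("side"); p=o["tcp_pos"]
im=np.zeros((480,800,3),np.uint8)
for i,(f,(x,y)) in enumerate(((T,(360,195)),(S,(300,155)))):
    a=f["pixels"][:,:,::-1].copy()[y:y+96,x:x+80]; a=cv2.resize(a,None,fx=5,fy=5,interpolation=cv2.INTER_CUBIC)
    for q in ([p[0],p[1]+.0425,p[2]+.013],[p[0]+.011,p[1]+.0575,p[2]+.013],[p[0]-.011,p[1]+.0575,p[2]+.013],[p[0],p[1],.0105]):
        u=proj(f,q)[0]; cv2.circle(a,tuple(int(v) for v in ((u-[x,y]+.5)*5)),3,(0,0,255),-1)
    im[:,i*400:i*400+400]=a
cv2.imwrite("pics/g2.png",im)
E
```

```text
tcp [ 0.5708 -0.1968  0.037 ] yaw -0.35 tilt [ 0.002 -0.001 -1.   ] t 2.9833 F [ 1.4 -0.3 -0.1]
shift [-0.009  0.011  0.175] turn 0.002
```

View pics/g2.png

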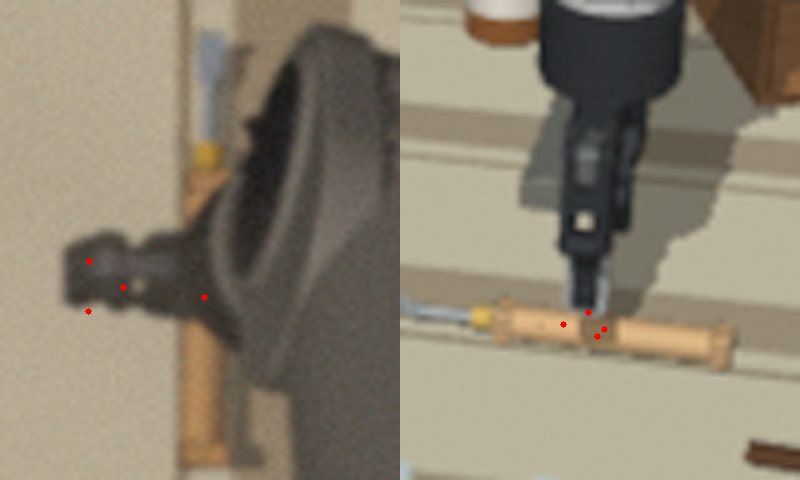

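The fingers straddle the handle at mid-length. Now I'll descend and close.

Call:
play_rows([
  [[-1,-0.009,0.011,0.09,0.002],[-1,-0.009,0.011,0.17,0.002],[-1,-0.009,0.011,0.17,0.002],[-1,-0.009,0.011,0.17,0.002],[0.5,-0.009,0.011,0.17,0.002],[0.5,-0.009,0.011,0.17,0.002],[1,-0.009,0.011,0.17,0.002],[1,-0.009,0.011,0.17,0.002],[1,-0.009,0.011,0.17,0.002],[1,-0.009,0.011,0.17,0.002],[1,-0.009,0.011,0.17,0.002],[1,-0.009,0.011,0.17,0.002]],
], grip_force=40)

```text
clock: 4.08
tcp_pos: [0.5682, -0.198, 0.0018]
orientation: [3.141, -0.013, 0.001]
contact_force: [-0.9, -0.2, 6.0]
grip_width: 0.0183
gripper_force: 39.1
```

```bash
python3 - <<'E'
from h import *
o=get_obs();print(o["grip_width"],o["gripper_force"]);go(.569,-.199,.12,-.55)
E
```

```text
0.018263456904355255 39.0528005361557
tcp [ 0.5682 -0.198   0.0018] yaw -0.48 tilt [ 0. -0. -1.] t 4.0833 F [-0.9 -0.2  6. ]
shift [ 0.004  0.005 -0.591] turn 0.001
```

Call:
play_rows([
  [[1,0,0,-0.05,0],[1,0,0,-0.1,0],[1,0,0,-0.2,0],[1,0,0,-0.3,0],[1,0,0,-0.4,0],[1,0,0,-0.5,0],[1,0,0,-0.5,0],[1,0,0,-0.5,0]],
], grip_force=60)

```text
clock: 4.75
tcp_pos: [0.5689, -0.1982, 0.1031]
orientation: [3.141, -0.013, 0.005]
contact_force: [0.3, -0.2, -1.3]
grip_width: 0.0178
gripper_force: 58.6
```

```bash
python3 - <<'E'
from h import *
o=get_obs();print(o["grip_width"],o["gripper_force"],o["contact_force"]);go(.555,.0,.12,1.86)
T=viewer.grab_frame("top");S=viewer.grab_frame("side")
im=np.zeros((480,800,3),np.uint8)
for i,(f,(x,y)) in enumerate(((T,(360,195)),(S,(285,140)))):
    im[:,i*400:i*400+400]=cv2.resize(f["pixels"][y:y+96,x:x+80,::-1],None,fx=5,fy=5,interpolation=cv2.INTER_CUBIC)
cv2.imwrite("pics/g3.png",im)
E
```

```text
0.017795761199982447 58.635494112968445 [ 0.34255416 -0.22239057 -1.33569898]
tcp [ 0.5689 -0.1982  0.1031] yaw -0.47 tilt [ 0.003 -0.001 -1.   ] t 4.75 F [ 0.3 -0.2 -1.3]
shift [-0.077 -0.99  -0.086] turn -0.026
```

View pics/g3.png

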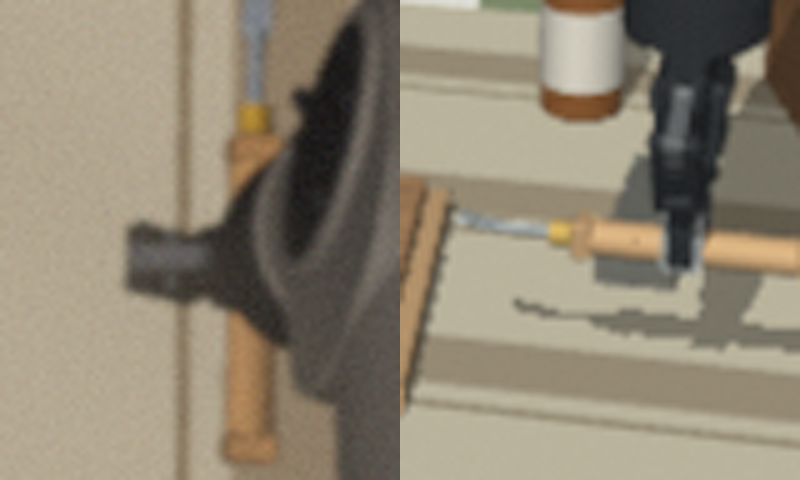

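The gouge is held level in the gripper, with the grip just to the blade side of mid-handle. The grasp fixes its true y, and that gives the rest at about (0.5506, 0.1765) with yaw 1.9°. Next I carry it over.

Call:
play_rows([
  [[1,0,-0.05,-0.15,0],[1,-0.02,-0.2,-0.25,0],[1,-0.065,-0.95,-0.25,-0.026],[1,-0.065,-0.95,-0.25,-0.026],[1,-0.065,-0.95,-0.25,-0.026],[1,-0.065,-0.95,-0.25,-0.026],[1,-0.065,-0.95,-0.25,-0.026],[1,-0.065,-0.95,-0.25,-0.026],[1,-0.065,-0.95,-0.25,-0.026]],
])

```text
clock: 5.6
tcp_pos: [0.5559, -0.0087, 0.1504]
orientation: [3.14, 0.051, -0.003]
contact_force: [0.5, -0.4, -0.5]
grip_width: 0.0177
gripper_force: 58.8
```

```bash
python3 - <<'E'
from h import *
go(.556,.1765,.12,1.86)
E
```

```text
tcp [ 0.5559 -0.0087  0.1504] yaw 1.85 tilt [-0.002 -0.001 -1.   ] t 5.6 F [ 0.5 -0.4 -0.5]
shift [ 0.031 -0.926  0.151] turn -0.0
```

Call:
play_rows([
  [[1,0.005,-0.15,0,0],[1,0.031,-0.926,0,0],[1,0.031,-0.926,0,0],[1,0.031,-0.926,0,0],[1,0.031,-0.926,0,0],[1,0.031,-0.926,0,0],[1,0.031,-0.926,0.1,0],[1,0.031,-0.926,0.25,0],[1,0.031,-0.926,0.35,0],[1,0.031,-0.926,0.35,0],[1,0.031,-0.926,0.35,0]],
])

```text
clock: 6.52
tcp_pos: [0.5563, 0.1752, 0.0802]
orientation: [3.139, 0.047, -0.004]
contact_force: [0.2, 0.4, -0.7]
grip_width: 0.0176
gripper_force: 58.9
```

```bash
python3 - <<'E'
from h import *
from fit import *
go(.556,.1765,.041,1.86)
o=get_obs();p=o["tcp_pos"];za=p[2]+.0087
T=viewer.grab_frame("top");S=viewer.grab_frame("side")
im=np.zeros((480,800,3),np.uint8)
for i,(f,(x,y)) in enumerate(((T,(200,185)),(S,(270,235)))):
    im[:,i*400:i*400+400]=cv2.resize(f["pixels"][y:y+120,x:x+100,::-1],None,fx=4,fy=4,interpolation=cv2.INTER_CUBIC)
cv2.imwrite("pics/g4.png",im)
E
```

```text
tcp [0.5563 0.1752 0.0802] yaw 1.73 tilt [-0.003 -0.002 -1.   ] t 6.5167 F [ 0.2  0.4 -0.7]
shift [-0.001 -0.007  0.196] turn -0.001
```

View pics/g4.png

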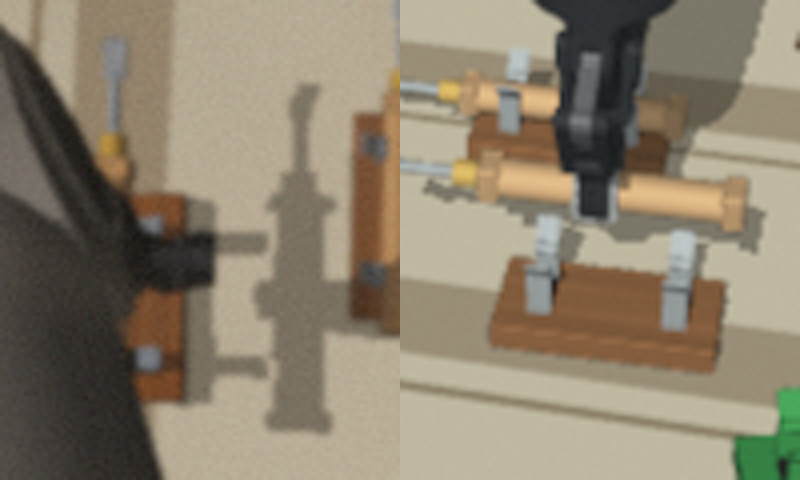

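The side view has the handle ends at columns 480 and 748 (middle 614) and the clips centred at about 615. The alignment is good, so I lower it into the mouths.

Call:
play_rows([
  [[1,-0.001,-0.007,0.06,0],[1,-0.001,-0.007,0.11,0],[1,-0.001,-0.007,0.15,0],[1,-0.001,-0.007,0.18,0],[1,-0.001,-0.007,0.195,0],[1,-0.001,-0.007,0.195,0],[1,-0.001,-0.007,0.195,0]],
])

```text
clock: 7.2
tcp_pos: [0.5564, 0.1789, 0.0422]
orientation: [3.141, 0.051, -0.0]
contact_force: [-1.1, -0.3, -0.8]
grip_width: 0.0175
gripper_force: 58.9
```

```bash
python3 - <<'E'
from h import *
go(.556,.1765,.039,1.86)
E
```

```text
tcp [0.5564 0.1789 0.0422] yaw 1.88 tilt [-0. -0. -1.] t 7.2 F [-1.1 -0.3 -0.8]
shift [-0.003  0.012  0.016] turn 0.0
```

Call:
play_rows([
  [[1,-0.002,0.006,0.008,0],[1,-0.002,0.006,0.015,0],[1,-0.002,0.006,0.015,0],[1,-0.002,0.006,0.015,0]],
])

```text
clock: 7.53
tcp_pos: [0.5564, 0.1773, 0.0396]
orientation: [3.141, 0.051, 0.001]
contact_force: [-1.0, -1.6, 2.2]
grip_width: 0.0179
gripper_force: 59.1
```

There is light contact with the lips (about 2–3 N), so I release.

Call:
play_rows([
  [[0.5,0,0,0,0],[0.3,0,0,0,0],[0,0,0,0,0],[-0.5,0,0,0,0],[-1,0,0,0,0],[-1,0,0,0,0],[-1,0,0,0,0],[-1,0,0,-0.1,0],[-1,0,0,-0.25,0],[-1,0,0,-0.25,0],[-1,0,0,-0.25,0]],
])

```text
clock: 8.45
tcp_pos: [0.5574, 0.1782, 0.091]
orientation: [-3.14, -0.051, -0.006]
contact_force: [0.0, 0.4, -0.3]
grip_width: 0.0851
gripper_force: 0.0
```

```bash
python3 - <<'E'
from h import *
from fit import *
go(.551,.1765,.085,1.86)
T=viewer.grab_frame("top");S=viewer.grab_frame("side")
im=np.zeros((480,800,3),np.uint8)
for i,(f,(x,y)) in enumerate(((T,(200,185)),(S,(270,235)))):
    im[:,i*400:i*400+400]=cv2.resize(f["pixels"][y:y+120,x:x+100,::-1],None,fx=4,fy=4,interpolation=cv2.INTER_CUBIC)
cv2.imwrite("pics/g5.png",im)
E
```

```text
tcp [0.5574 0.1782 0.091 ] yaw 1.86 tilt [ 0.003  0.001 -1.   ] t 8.45 F [ 0.   0.4 -0.3]
shift [-0.032  0.007  0.03 ] turn 0.0
```

View pics/g5.png

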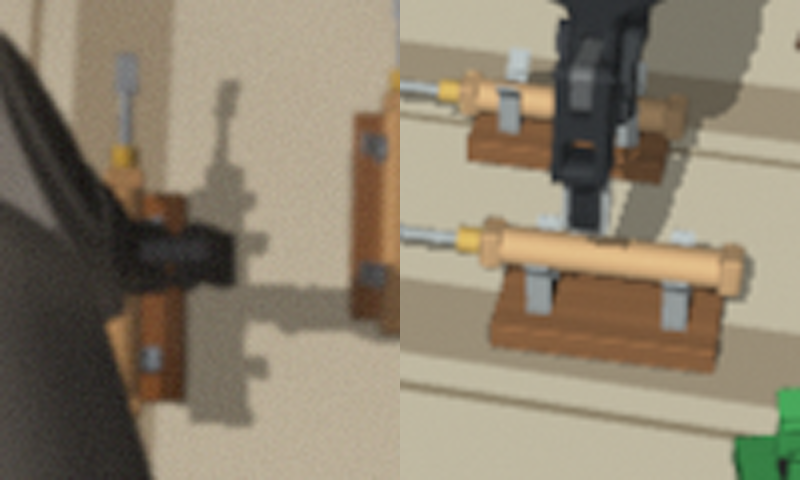

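The handle lies level on the lips of both clips and is centred (ends at columns 483 and 745, clips about 542 and 680). Next I shut the fingers and come down near the handle top (z about 0.057).

Call:
play_rows([
  [[1,-0.03,0.007,0,0],[1,-0.03,0.007,0,0],[1,-0.03,0.007,0,0],[1,-0.03,0.007,0,0],[1,-0.03,0.007,0,0],[1,-0.03,0.007,0,0],[1,-0.03,0.007,0,0],[1,-0.03,0.007,0,0],[1,-0.03,0.007,0.06,0],[1,-0.03,0.007,0.12,0],[1,-0.03,0.007,0.14,0],[1,-0.03,0.007,0.14,0]],
])

```text
clock: 9.55
tcp_pos: [0.5486, 0.1755, 0.0591]
orientation: [3.14, 0.052, -0.006]
contact_force: [-0.2, 0.2, -0.1]
grip_width: -0.0001
gripper_force: 0.0
```

```bash
python3 - <<'E'
from h import *
go(.551,.1765,.04,1.86)
E
```

```text
tcp [0.5486 0.1755 0.0591] yaw 1.88 tilt [-0.004 -0.001 -1.   ] t 9.55 F [-0.2  0.2 -0.1]
shift [ 0.012 -0.005  0.095] turn 0.0
```

Call:
play_rows([
  [[1,0.01,-0.003,0.008,0],[1,0.01,-0.003,0.015,0],[1,0.01,-0.003,0.022,0],[1,0.01,-0.003,0.03,0],[1,0.01,-0.003,0.03,0]],
])

```text
clock: 9.97
tcp_pos: [0.5529, 0.1769, 0.0561]
orientation: [-3.141, -0.051, -0.002]
contact_force: [0.5, -1.2, 3.6]
grip_width: -0.0002
gripper_force: 1.7
```

Call:
play_rows([
  [[1,0,0,0.007,0],[1,0,0,0.014,0],[1,0,0,0.02,0],[1,0,0,0.02,0]],
])

```text
clock: 10.3
tcp_pos: [0.554, 0.1772, 0.0532]
orientation: [-3.14, -0.051, -0.006]
contact_force: [0.6, -0.8, 9.0]
grip_width: 0.0002
gripper_force: 4.8
```

Call:
play_rows([
  [[1,0,0,0.007,0],[1,0,0,0.014,0],[1,0,0,0.02,0],[1,0,0,0.02,0]],
])

```text
clock: 10.63
tcp_pos: [0.5535, 0.1775, 0.0482]
orientation: [-3.14, -0.051, -0.005]
contact_force: [2.0, 0.6, 4.3]
grip_width: 0.0
gripper_force: 2.4
```

Past the peak (about 9 N, now falling). I follow it down towards 0.040 in steps.

Call:
play_rows([
  [[1,0,0,0.007,0],[1,0,0,0.014,0],[1,0,0,0.022,0],[1,0,0,0.022,0],[1,0,0,0.022,0]],
])

```text
clock: 11.05
tcp_pos: [0.5513, 0.1765, 0.0425]
orientation: [3.141, 0.052, -0.002]
contact_force: [-0.4, 0.1, 1.0]
grip_width: 0.0002
gripper_force: 0.3
```

Call:
play_rows([
  [[1,0,0,0.005,0],[1,0,0,0.01,0],[1,0,0,0.01,0]],
])

```text
clock: 11.3
tcp_pos: [0.5518, 0.1765, 0.0405]
orientation: [3.141, 0.051, -0.001]
contact_force: [0.7, 0.1, 0.1]
grip_width: 0.0002
gripper_force: 0.0
```

Call:
play_rows([
  [[1,0,0,0.005,0],[1,0,0,0.008,0],[1,0,0,0.008,0]],
])

```text
clock: 11.55
tcp_pos: [0.552, 0.177, 0.0399]
orientation: [-3.141, -0.051, 0.0]
contact_force: [-2.7, 0.4, 6.4]
grip_width: -0.0
gripper_force: 3.4
```

Firm seat reached at z = 0.040 with 6.4 N. Backing off to look.

Call:
play_rows([
  [[1,0,0,-0.1,0],[1,0,0,-0.3,0],[1,0,0,-0.5,0],[1,0,0,-0.8,0],[1,0,0,-0.9,0],[1,0,0,-0.9,0],[1,-0.1,0.5,-0.9,0],[1,-0.2,0.95,-0.9,0],[1,-0.2,0.95,-0.9,0],[1,-0.2,0.95,-0.9,0],[1,-0.2,0.95,-0.9,0],[1,-0.2,0.95,-0.9,0]],
])

```text
clock: 12.55
tcp_pos: [0.5167, -0.0222, 0.219]
orientation: [3.138, 0.036, -0.002]
contact_force: [-0.6, -0.4, 0.1]
grip_width: -0.0003
gripper_force: 0.0
```

```bash
python3 - <<'E'
from h import *
from fit import *
go(.551,.1765,.04,1.86)
T=viewer.grab_frame("top");S=viewer.grab_frame("side")
print(pose_handle(T,(222,205,243,300),.03))
im=np.zeros((480,800,3),np.uint8)
for i,(f,(x,y)) in enumerate(((T,(200,185)),(S,(255,235)))):
    im[:,i*400:i*400+400]=cv2.resize(f["pixels"][y:y+120,x:x+100,::-1],None,fx=4,fy=4,interpolation=cv2.INTER_CUBIC)
cv2.imwrite("pics/g6.png",im)
E
```

```text
tcp [ 0.5167 -0.0222  0.219 ] yaw 1.3 tilt [-0.001 -0.003 -1.   ] t 12.55 F [-0.6 -0.4  0.1]
shift [ 0.195 -0.992  0.891] turn -0.006
(array([0.54818709, 0.18202557, 0.03      ]), np.float64(2.383491432981058), np.float64(62.998340243908686), 742)
```

View pics/g6.png

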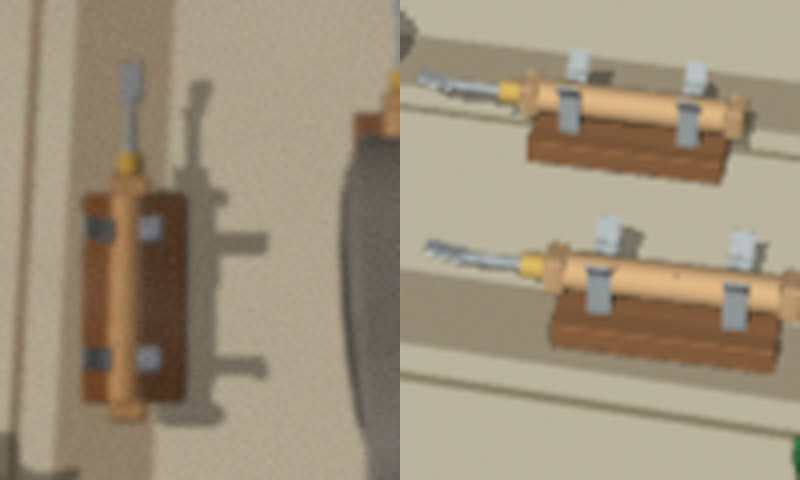

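The new gouge sits exactly like the stored one. In the side view its handle lies low between both clips (about 600 and 740), with the lips closed over it.

```bash
python3 -c "
from bench import r
print(r.hand_in())"
```

```text
the job is handed in; nothing more can be done
None
```

The loose gouge is snapped home in both clips of the empty rest, blade pointing away like the stored one; I stopped at a light seat contact of about 6 N, backed the gripper clear and handed the job in at about 12.6 s.

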